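# Open the cartridge rack and unload it into the tray

### The job

The two filter cartridges in the aluminium rack are locked in by a flat bar that lies in two open brackets above them. Lift the bar out of its brackets and lay it flat in the grey tray, then take both cartridges out of the rack and stand them upright in the same tray. Keep the cartridges upright all the way, set everything down without dropping it, and leave the other things on the worktop alone.

Things in the scene. Friction and masses are not known exactly. Their poses are not given: they have to be found in the camera images.
- rack: Fixed aluminium rack, 60 x 130 mm foot, 118 mm high overall; origin at the centre of its underside on the worktop, z up, its long side along its y axis. Two square pockets (floor 8 mm above the worktop, rims 8 mm deep, 42 x 42 mm) at y = -30 mm and +30 mm hold one cartridge each. At each end (y = +-57.5 mm) stands an 8 mm thick, 46 mm wide post that ends in an open U bracket: slot floor 100 mm above the worktop, 28 mm wide in x, 18 mm deep, open upward.
- bar_grip (a point): Centre of the round grip of the loose steel retaining bar. The bar is a flat strip 24 mm wide (its x), 130 mm long (its y) and 8 mm thick, lying level in the two brackets; from its middle rises a stem (11 mm diameter, 14 mm high) with an upright cylindrical grip on it, 18 mm diameter and 30 mm high. This point is 37 mm above the strip's underside, 15 mm below the top of the grip; axes are the bar's (y along the strip, z up). Mass about 0.2 kg.
- bar_mid (a point): The middle of the same bar's flat strip, 4 mm above its underside and 33 mm below point bar_grip; same axes. It lies on the tray floor when this is about 7 mm above the worktop.
- cartridge_1_mid (a point): Centre, half-way up, of a steel filter cartridge with dark end caps: an upright cylinder, 38 mm diameter, 90 mm high, z along its axis, about 0.22 kg. It stands in the rack's pocket at the rack's y = -30 mm, 2 mm of play to each side and 2 mm below the bar.
- cartridge_2_mid (a point): The same for the second, identical cartridge, in the pocket at the rack's y = +30 mm.
- tray: Fixed shallow grey tray, 165 mm (its x) by 115 mm (its y), 22 mm high, walls and floor 3 mm thick; origin at the centre of its underside on the worktop. Inside 159 x 109 mm: the bar fits only with its length roughly along the tray's x, and the cartridges fit beside it.
- screwdriver: Bystander: screwdriver with a yellow handle, 159 mm long, lying on the worktop between rack and tray, partly under a horizontal metal tube of the furniture (that tube, 104 to 154 mm above the worktop, runs along x beyond x = 0.52 at y = -0.16 to -0.12). Not to be moved.
- valve: Bystander: small cast valve block, 40 x 72 x 44 mm, behind the rack near the back edge of the worktop. Not to be moved.
- bearing: Bystander: ball bearing, 52 mm diameter, 15 mm high, lying to the left of the rack beyond a fixed checking plate. Not to be moved.
- bush: Bystander: flanged brass bush, 38 mm diameter, 34 mm high, near the bearing. Not to be moved.
- spring: Bystander: coil spring, 28 mm diameter, 55 mm high, standing to the right of the tray. Not to be moved.
- grease: Bystander: tub with a blue lid, 68 mm diameter, 52 mm high, far right. Not to be moved.
- hammer: Bystander: soft-face hammer, 216 mm long, lying far right. Not to be moved.

How it is judged:
On the way, in this order (a step that is already met when the one before it is completed fails the run):
1. the bar is lifted clear of both brackets while both cartridges still stand in the rack (z of bar_mid in the frame of rack above 0.125 m and horizontal distance between each of cartridge_1_mid, cartridge_2_mid and rack below 0.036 m and height (world z) of each of cartridge_1_mid, cartridge_2_mid below 0.057 m), for 0.1 s.
2. the bar lies flat in the tray while both cartridges still stand in the rack (x of bar_mid in the frame of tray between -0.075 and 0.075 m and y of bar_mid in the frame of tray between -0.054 and 0.054 m and height (world z) of bar_mid below 0.018 m and angle between bar_mid's own y axis and vertical between 1.5 and 1.64 rad and horizontal distance between each of cartridge_1_mid, cartridge_2_mid and rack below 0.036 m and height (world z) of each of cartridge_1_mid, cartridge_2_mid below 0.057 m), for 0.1 s.
At the end, for the whole second after the job is handed in: The bar lies in the tray with its strip down on the tray floor (middle less than 18 mm above the worktop, level within 0.07 rad); both cartridges stand inside the tray on its floor (centre 44 to 52 mm above the worktop, upright within 0.08 rad); all three are at rest and released (x of bar_mid in the frame of tray between -0.075 and 0.075 m and y of bar_mid in the frame of tray between -0.054 and 0.054 m and height (world z) of bar_mid below 0.018 m and angle between bar_mid's own y axis and vertical between 1.5 and 1.64 rad and linear speed of each of bar, cartridge_1, cartridge_2 below 0.02 m/s and x of cartridge_1_mid in the frame of tray between -0.07 and 0.07 m and y of cartridge_1_mid in the frame of tray between -0.045 and 0.045 m and height (world z) of cartridge_1_mid between 0.044 and 0.052 m and angle between each of cartridge_1_mid, cartridge_2_mid's own z axis and vertical below 0.08 rad and x of cartridge_2_mid in the frame of tray between -0.07 and 0.07 m and y of cartridge_2_mid in the frame of tray between -0.045 and 0.045 m and height (world z) of cartridge_2_mid between 0.044 and 0.052 m); the robot touches nothing.
It fails at once if a cartridge is tipped more than 0.5 rad (angle between any of cartridge_1_mid, cartridge_2_mid's own z axis and vertical above 0.5 rad).
It fails at once if the bar or a cartridge is dropped (moves faster than 0.7 m/s with no finger on it, as after a fall of 25 mm) ((linear speed of bar above 0.7 m/s and contact force between bar and the fingers below 0.01 N) or (linear speed of cartridge_1 above 0.7 m/s and contact force between cartridge_1 and the fingers below 0.01 N) or (linear speed of cartridge_2 above 0.7 m/s and contact force between cartridge_2 and the fingers below 0.01 N)).
It fails at once if a bystander is moved by more than 30 mm (distance of any of screwdriver, valve, bearing, bush, spring, grease, hammer from where it was at the start of the episode above 0.03 m).
It also fails if it takes over 66 s, if anything falls off the work surface, if the arm or the gripper's body presses on something with over 40 N, if the wrist force passes 120 N, or if a joint passes its speed limit or range.

### The arm

A 7-joint arm with a two-finger parallel gripper is mounted at the origin on a cart in front of the work surface, level with it; the furniture and walls round the work are solid. World frame = base frame: x ahead of the robot, y to its left, z up, the work surface at z = 0. Lengths are in m, angles in rad, forces in N, time in s.
With the tool pointing down it reaches from about 0.425 to 0.825 m from the base axis. Payload 3.6 kg.
Tool frame: the origin (TCP) lies on the mounting face of the last link; the fingertips stand 186 mm ahead of it and the grasp point (between the pads) lies r.grip_point_offset ahead of it (r.grip_point_offset is the distance from the TCP to the grasp point, in m); y points along the fingers, z is the direction in which the jaws open and shut, and the axes are right-handed (so a half turn about y gives the same grasp; the last joint's range is limited). The gripper opens to 93 mm and grips with 3 to 60 N. Pads are 15 mm wide; open, the fingers measure 128 mm over their backs; the gripper's body (75 mm by 188 mm) begins 65 mm behind the grasp point.
Start: joints at [-1.226, 0.615, -0.013, 1.423, 0.008, 1.103, -0.04], TCP at [0.236, 0.606, 0.405] pointing down, gripper open.
Joint ranges: [-3.12, 3.12], [-0.3, 2.06], [-1.34, 1.32], [0.26, 2.42], [-1.36, 4.5], [0.01, 1.98], [-2.84, 2.84]. Speed limits (rad/s): [2.79, 2.79, 3.14, 3.14, 3.14, 3.14, 3.14].

### API

Orientations are given as [roll, pitch, yaw] about the fixed x, y, z axes, in that order (R = Rz(yaw) Ry(pitch) Rx(roll)).
In Python, from plant import monitor, grab_frame, r gives the robot as it stands.
- The arm moves only by the shell command python3 -m creep 'ROWS' [OPENING]. ROWS is JSON, a list that holds one entry, the list of rows, each a list of 6 numbers: the shift along the tool's x, y, z in units of 60 cm (1.0 is 60 cm), then the turn, a rotation vector about the tool's x, y, z in units of 1.5 rad (1.0 is 1.5 rad). In form: [[[dx, dy, dz, wx, wy, wz], ...]]. A call has 1 to 20 rows; each row is the pose to reach, as a shift and turn from the pose commanded when the call began, along the tool's axes at that moment; what a row does not reach only later rows make up. A row lasts 1/10 s, in which the tool goes at most 50 mm and 8.59 degrees, less where a joint would pass 70% of its speed; a pose out of reach is approached as far as the arm can. A call with a number of a shift or a turn outside -1 to 1 is refused whole. A call with a gripper value outside its range is refused whole. OPENING is the opening, from -1 (shut) to 1 (fully open), set as the call begins (- or left out, the last holds). The fingers move at their own pace and stop on an object; the grip force is fixed at half the most. Time passes only in rows, so rows that repeat a pose let the fingers close. It gives the time, the measured TCP pose, the force and the opening at its end, in the units of the state.
- monitor.state(): the state, without advancing time (a new reading comes with each control period).
- grab_frame(name): name is "side" or "top"; returns a dict with "image" (420x560x3 uint8, red, green, blue), "fx", "fy", "cx", "cy" (pixels), "origin" and "rotation" of the camera in the world. Camera axes: x right, y up, looking along -z (the intrinsics and any distortion apply to the point x, -y, -z); pixel columns grow to the right and rows downward; lengths in m; the calibration is good to about 2 mm. A picture is of the moment at which its call begins. There is no depth.
- r.hand_in(): hands the job in, once; it reports no verdict.
The state is a dict: "time": time; "q": joint angles; "joint_velocities": joint speeds; "joint_efforts": joint torques, N m; "tcp_pos": TCP position; "orientation": TCP orientation; "ft_force": force on the tool from outside, world axes, zero at the start; "wrist_torque": the same for the moment, N m; "gripper_width": finger opening in m.
Only numpy, scipy, OpenCV 4.12 (cv2) and the standard library are available. Lean on these libraries where they do the work, as an engineer would, in place of code of your own. Each camera call takes 0.05 s, during which the arm holds its last target. There are 200 camera calls.

## Working session

There is one attempt and no reset: what is moved stays moved. The work goes in short steps, Python scripts to look and compute and a shell command to move; the robot and the scene stay as the last step left them, time stands still between calls to the robot, and variables do not carry over. Pictures are saved under pics/ and viewed, about 8 in all and at most 12, crops included, and the job is handed in when it is done.

```bash
ls; mkdir -p pics; python3 - <<'E'
from plant import monitor, grab_frame, r
import cv2
s=monitor.state()
for k,v in s.items(): print(k,v)
print(r.grip_point_offset)
for n in("side","top"):
    f=grab_frame(n); cv2.imwrite(f"pics/{n}0.png",f["image"][:,:,::-1])
    print(n,{k:(v.tolist() if hasattr(v,'tolist') else v) for k,v in f.items() if k!="image"})
E
```

```text
pics
time 0.0
q [-1.22649712  0.61589704 -0.01263     1.42487648  0.00809146  1.10335669
 -0.04041019]
joint_velocities [-0.00049136 -0.00053866 -0.00133976 -0.00049035  0.00326044  0.00208645
 -0.0015162 ]
joint_efforts [ 4.76690348e-04 -4.58930862e+01  2.09356444e-01 -1.65736288e+01
 -6.10537617e-02  2.04760674e-02  2.28670024e-04]
tcp_pos [0.23540087 0.60554537 0.40360235]
orientation [-1.57328404e+00 -1.87506097e-05 -3.70735744e-01]
ft_force [-0.18679411  0.35817286 -0.00489555]
wrist_torque [ 0.00695852 -0.02963752  0.01401705]
gripper_width 0.0929608036991775
0.1673
side {'fx': 414.00990947018647, 'fy': 414.00990947018647, 'cx': 275.8824452870357, 'cy': 210.99022798962386, 'origin': [0.08372355762592044, -0.9959167867672308, 0.8512007427884266], 'rotation': [0.9203082928666871, 0.005377575123442169, -0.49780041656163265]}
top {'fx': 420.5339044989593, 'fy': 420.5339044989593, 'cx': 284.30144731620504, 'cy': 206.23352165785397, 'origin': [0.35917154380810423, -0.14078848049716106, 1.2222263557526407], 'rotation': [0.1447439791666998, -0.00899522852642054, -1.5757538906414155]}
```

View pics/top0.png

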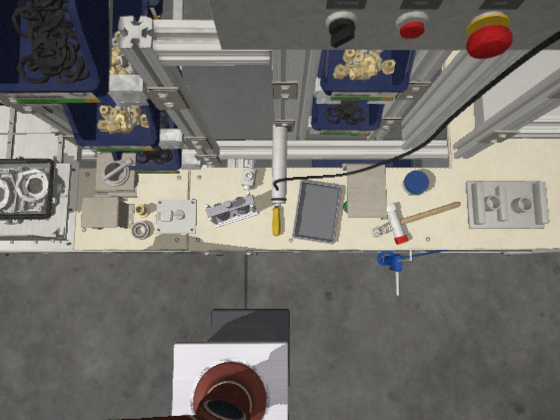

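View pics/side0.png

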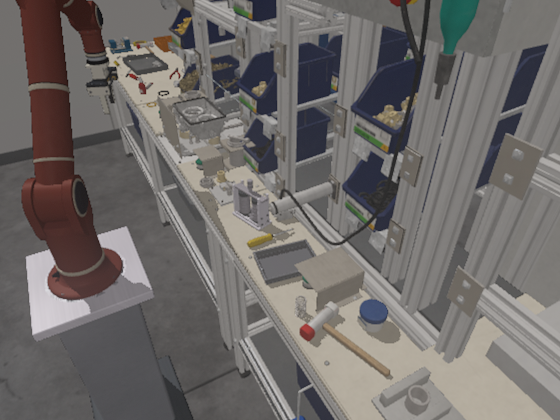

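```bash
cat > h.py <<'E'
import numpy as np, cv2
from scipy.spatial.transform import Rotation as R
from plant import monitor, grab_frame, r
def proj(f,P):
    p=(np.atleast_2d(P)-f["origin"])@R.from_euler("xyz",f["rotation"]).as_matrix()
    return np.c_[f["cx"]-f["fx"]*p[:,0]/p[:,2], f["cy"]+f["fy"]*p[:,1]/p[:,2]]
def back(f,u,v,z):
    d=R.from_euler("xyz",f["rotation"]).apply([(u-f["cx"])/f["fx"],-(v-f["cy"])/f["fy"],-1])
    o=np.array(f["origin"]); return o+d*(z-o[2])/d[2]
def shot(n,name,c0,c1,r0,r1,k):
    f=grab_frame(n)
    im=f["image"][r0:r1,c0:c1,::-1]
    cv2.imwrite(f"pics/{name}.png",cv2.resize(im,None,fx=k,fy=k,interpolation=cv2.INTER_CUBIC))
    return f
def goal(gx,gy,gz,yaw):
    """row numbers (tool axes, units) to put grasp point at g, tool down, given yaw, from present measured pose"""
    s=monitor.state(); T=R.from_euler("xyz",s["orientation"]); G=R.from_euler("xyz",[-np.pi/2,0,yaw])
    tcp=np.array([gx,gy,gz])-G.apply([0,r.grip_point_offset,0])
    d=T.inv().apply(tcp-s["tcp_pos"])/.6; w=(T.inv()*G).as_rotvec()/1.5
    print("t",round(s["time"],2),"row",np.round(np.r_[d,w],4),"from tcp",np.round(s["tcp_pos"],4),"to",np.round(tcp,4))
E
python3 - <<'E'
from h import *
shot("top","top1",190,350,150,250,5)
shot("side","side1",215,355,165,285,5)
E
```

```text
(no output)
```

View pics/top1.png

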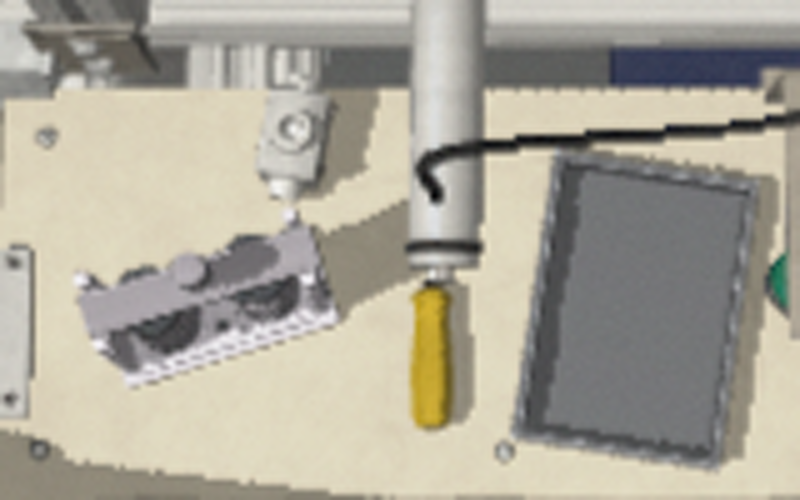

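View pics/side1.png

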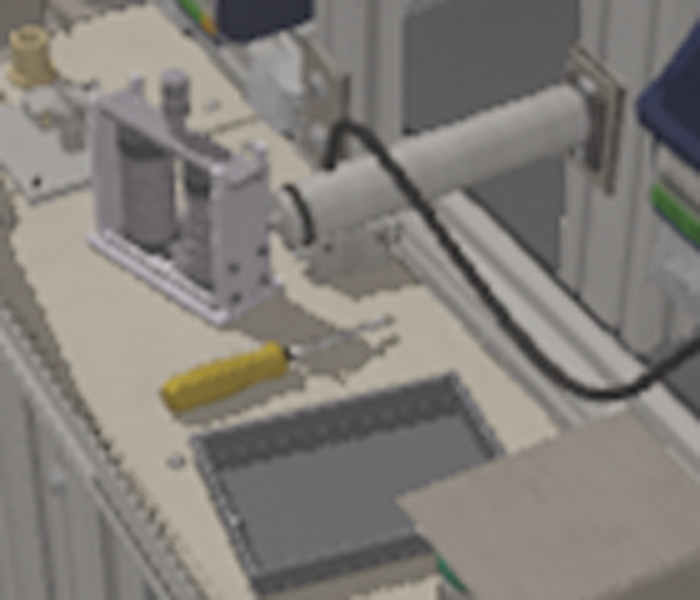

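```bash
python3 - <<'E'
from h import *
from scipy.optimize import least_squares
t=grab_frame("top"); s=grab_frame("side")
T=lambda a,b:(190+(a+.5)/5-.5,150+(b+.5)/5-.5); S=lambda a,b:(215+(a+.5)/5-.5,165+(b+.5)/5-.5)
def fit(pts,x0):
    # pts: frame, local xyz, pixel
    def w(p,l): c,n=np.cos(p[2]),np.sin(p[2]); return [p[0]+c*l[0]-n*l[1],p[1]+n*l[0]+c*l[1],l[2]]
    res=lambda p:np.concatenate([proj(f,w(p,l))[0]-q for f,l,q in pts])
    o=least_squares(res,x0,loss="soft_l1"); print(np.round(o.x,4)); print(np.round(o.fun.reshape(-1,2),2).tolist() if 0 else np.round(res(o.x).reshape(-1,2),2).tolist()); return o.x
fit([(t,(-.03,.065,0),T(128,385)),(t,(-.03,-.065,0),T(337,322)),(s,(-.03,.065,0),S(90,240)),(s,(-.03,-.065,0),S(228,322)),(s,(.03,-.065,0),S(280,285)),(t,(0,0,.152),T(190,271)),(s,(0,0,.152),S(175,75))],[.6,0,.2])
fit([(t,(.0825,.0575,.022),T(560,153)),(t,(.0825,-.0575,.022),T(758,182)),(t,(-.0825,-.0575,.022),T(718,465)),(t,(-.0825,.0575,.022),T(515,435)),(s,(-.0825,.0575,.022),S(193,438)),(s,(.0825,.0575,.022),S(455,376)),(s,(-.0825,-.0575,.022),S(258,582))],[.55,-.3,-.1])
def tri(a,b):
    res=lambda P:np.r_[proj(t,P)[0]-a,proj(s,P)[0]-b]
    o=least_squares(res,[.6,0,.15]);print("grip top",o.x.round(4),o.fun.round(2))
tri(T(190,271),S(175,75))
for c in[(412,430),(440,290)]: print("scr",back(t,*T(*c),.015).round(3))
print("scrtip",back(s,*S(390,320),.005).round(3), "tubeend",back(t,*T(445,265),.13).round(3),"valve",back(t,*T(290,215),.04).round(3))
E
```

```text
[ 0.5254 -0.0036  0.2989]
[[-0.29, 0.17], [0.65, -0.44], [-0.78, 0.7], [-1.73, 1.5], [1.09, 0.44], [-0.71, -1.31], [-0.13, -0.48]]
[ 0.5198 -0.2483 -0.1552]
[[0.36, 0.1], [-0.12, 0.17], [0.34, -0.22], [1.06, -0.29], [0.0, -0.12], [-0.36, -0.44], [-0.53, -1.71]]
grip top [ 0.523  -0.0058  0.1519] [ 0.15 -0.4  -0.51  0.09]
scr [ 0.45  -0.117  0.015]
scr [ 0.531 -0.133  0.015]
scrtip [ 0.613 -0.124  0.005] tubeend [ 0.528 -0.136  0.13 ] valve [ 0.571 -0.048  0.04 ]
```

```bash
python3 - <<'E'
from h import *
from scipy.optimize import least_squares
t=grab_frame("top"); s=grab_frame("side")
def tri(a,b,n):
    o=least_squares(lambda P:np.r_[proj(t,P)[0]-a,proj(s,P)[0]-b],[.6,-.3,.15]);print(n,o.x.round(3),o.fun.round(2))
tri((345,217),(296,265),"box -x+y");tri((347,165),(340,248),"box +x+y");tri((385,217),(318,300),"box -x-y")
sd=np.array([(283,191),(290,200),(300,215),(312,232),(325,240),(340,243),(355,238),(370,227),(385,205),(397,180),(405,150),(415,120),(437,90)],float)
line=np.concatenate([np.linspace(a,b,20) for a,b in zip(sd[:-1],sd[1:])])
for p in [(277,185),(290,181),(320,178),(345,175),(370,171),(395,164),(415,155),(440,140)]:
    Q=np.array([back(t,*p,z) for z in np.arange(0,.8,.005)])
    d=np.linalg.norm(proj(s,Q)[:,None]-line[None],axis=2).min(1)
    print(p,[(Q[i].round(3).tolist(),d[i].round(1)) for i in range(1,len(d)-1) if d[i]<=d[i-1] and d[i]<=d[i+1] and d[i]<3])
E
```

```text
box -x+y [ 0.501 -0.322  0.066] [ 0.63 -1.61 -1.63  0.35]
box +x+y [ 0.644 -0.329  0.071] [ 0.07 -0.16 -0.16  0.05]
box -x-y [ 0.501 -0.437  0.045] [ 0.26 -0.63 -0.59  0.14]
(277, 185) [([0.567, -0.133, 0.17], np.float64(1.5))]
(290, 181) [([0.583, -0.166, 0.145], np.float64(0.5))]
(320, 178) [([0.603, -0.251, 0.085], np.float64(0.5))]
(345, 175) [([0.607, -0.317, 0.105], np.float64(0.2))]
(370, 171) [([0.609, -0.377, 0.145], np.float64(0.3))]
(395, 164) [([0.613, -0.427, 0.205], np.float64(0.7))]
(415, 155) [([0.621, -0.459, 0.26], np.float64(0.3))]
(440, 140) [([0.629, -0.485, 0.35], np.float64(0.2))]
```

```bash
python3 -c "
from h import *
goal(.524,-.005,.204,-1.272)"
```

```text
t 0.4 row [ 8.170e-01  5.580e-02 -7.746e-01  3.000e-04  6.009e-01  1.000e-04] from tcp [0.2355 0.6058 0.4046] to [ 0.524  -0.005   0.3713]
```

```bash
python3 -m creep '[[[0.817,0.0558,-0.7746,0,0.601,0],[0.817,0.0558,-0.7746,0,0.601,0],[0.817,0.0558,-0.7746,0,0.601,0],[0.817,0.0558,-0.7746,0,0.601,0],[0.817,0.0558,-0.7746,0,0.601,0],[0.817,0.0558,-0.7746,0,0.601,0],[0.817,0.0558,-0.7746,0,0.601,0],[0.817,0.0558,-0.7746,0,0.601,0],[0.817,0.0558,-0.7746,0,0.601,0],[0.817,0.0558,-0.7746,0,0.601,0],[0.817,0.0558,-0.7746,0,0.601,0],[0.817,0.0558,-0.7746,0,0.601,0],[0.817,0.0558,-0.7746,0,0.601,0],[0.817,0.0558,-0.7746,0,0.601,0],[0.817,0.0558,-0.7746,0,0.601,0],[0.817,0.0558,-0.7746,0,0.601,0],[0.817,0.0558,-0.7746,0,0.601,0],[0.817,0.0558,-0.7746,0,0.601,0],[0.817,0.0558,-0.7746,0,0.601,0],[0.817,0.0558,-0.7746,0,0.601,0]]]' 0.2
python3 - <<'E'
from h import *
print(monitor.state()["orientation"], monitor.state()["q"].round(2))
goal(.524,-.005,.144,-1.272)
shot("side","side2",215,355,115,235,5)
E
```

```text
time: 2.4
tcp_pos: [0.5239, -0.0041, 0.3714]
orientation: [-1.571, 0.0, -1.271]
ft_force: [-0.9, -0.3, -0.6]
gripper_width: 0.0555
[-1.57074476e+00  2.21363845e-04 -1.27067132e+00] [-0.23  0.47  0.29  1.84 -0.17  0.86  0.44]
t 2.4 row [ 1.500e-03  1.001e-01 -2.000e-04 -0.000e+00  9.000e-04 -1.000e-04] from tcp [ 0.5239 -0.0041  0.3714] to [ 0.524  -0.005   0.3113]
```

View pics/side2.png

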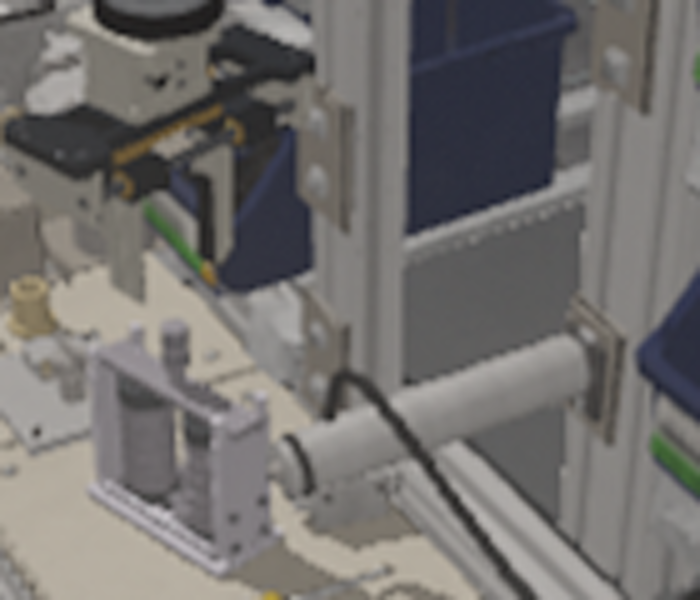

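```bash
python3 -m creep '[[[0.001,0.03,0,0,0,0],[0.0015,0.06,0,0,0,0],[0.0015,0.08,0,0,0,0],[0.0015,0.095,0,0,0,0],[0.0015,0.1,0,0,0,0],[0.0015,0.1,0,0,0,0],[0.0015,0.1,0,0,0,0]]]'
python3 -m creep '[[[0,0,0,0,0,0],[0,0,0,0,0,0],[0,0,0,0,0,0],[0,0,0,0,0,0],[0,0,0,0,0,0],[0,0,0,0,0,0],[0,0,0,0,0,0],[0,0,0,0,0,0]]]' -1
```

```text
time: 3.15
tcp_pos: [0.5245, -0.0059, 0.3118]
orientation: [-1.57, -0.0, -1.272]
ft_force: [-0.5, -0.2, 0.2]
gripper_width: 0.0555
time: 3.95
tcp_pos: [0.5242, -0.0059, 0.3112]
orientation: [-1.571, 0.0, -1.272]
ft_force: [0.1, 0.6, -0.4]
gripper_width: 0.0174
```

```bash
python3 -m creep '[[[0,-0.02,0,0,0,0],[0,-0.05,0,0,0,0],[0,-0.08,0,0,0,0],[0,-0.11,0,0,0,0],[0,-0.14,0,0,0,0],[0,-0.16,0,0,0,0],[0,-0.165,0,0,0,0],[0,-0.165,0,0,0,0],[0,-0.165,0,0,0,0],[0,-0.165,0,0,0,0]]]'
python3 - <<'E'
from h import *
print(monitor.state()["gripper_width"])
goal(.46,-.13,.243,-.7); 
def tr(x,y): c,n=np.cos(-.155),np.sin(-.155); return .5198+c*x-n*y,-.2483+n*x+c*y
print(tr(-.004,-.036)); X=tr(-.004,-.036); goal(*X,.243,-.155); goal(*X,.06,-.155)
E
```

```text
time: 4.95
tcp_pos: [0.524, -0.0058, 0.4093]
orientation: [-1.573, 0.001, -1.272]
ft_force: [0.3, 0.8, -0.8]
gripper_width: 0.0173
0.01731248668760827
t 4.95 row [ 0.1665 -0.0013 -0.1629  0.0013 -0.3815 -0.0007] from tcp [ 0.524  -0.0058  0.4093] to [ 0.46   -0.13    0.4103]
(np.float64(0.5102902703024219), np.float64(-0.2832508947107081))
t 4.95 row [ 0.4353 -0.0015 -0.1579  0.0011 -0.7448 -0.0011] from tcp [ 0.524  -0.0058  0.4093] to [ 0.5103 -0.2833  0.4103]
t 4.95 row [ 0.4354  0.3035 -0.1573  0.0011 -0.7448 -0.0011] from tcp [ 0.524  -0.0058  0.4093] to [ 0.5103 -0.2833  0.2273]
```

```bash
python3 -m creep '[[[0.02,0,-0.03,0,-0.06,0],[0.05,0,-0.07,0,-0.13,0],[0.085,0,-0.11,0,-0.2,0],[0.125,0,-0.14,0,-0.29,0],[0.1665,-0.0013,-0.163,0,-0.38,0],[0.21,-0.0013,-0.17,0,-0.46,0],[0.26,-0.0013,-0.17,0,-0.54,0],[0.31,-0.0013,-0.17,0,-0.62,0],[0.36,-0.0013,-0.165,0,-0.69,0],[0.4,-0.0015,-0.16,0,-0.745,0],[0.425,-0.0015,-0.158,0,-0.745,0],[0.4353,-0.0015,-0.158,0,-0.745,0],[0.4353,-0.0015,-0.158,0,-0.745,0],[0.4353,-0.0015,-0.158,0,-0.745,0],[0.4353,-0.0015,-0.158,0,-0.745,0]]]'
python3 - <<'E'
from h import *
print(monitor.state()["gripper_width"])
goal(.5103,-.2833,.09,-.155)
cv2.imwrite("pics/a.png",np.zeros((2,2,3)))
a=grab_frame("side")["image"][100:310,170:450,::-1];b=grab_frame("top")["image"][120:260,200:400,::-1]
A=cv2.resize(a,(400,300));B=cv2.resize(b,(400,280));cv2.imwrite("pics/c3.png",cv2.vconcat([cv2.resize(a,(560,420)),cv2.resize(b,(560,180*2+0))[:180*2]])[:]) if 0 else cv2.imwrite("pics/c3.png",cv2.hconcat([A,cv2.resize(b,(400,300))]))
E
```

```text
time: 6.45
tcp_pos: [0.5105, -0.2821, 0.4111]
orientation: [-1.57, 0.001, -0.153]
ft_force: [0.2, -0.0, -0.4]
gripper_width: 0.017
0.016989216628902203
t 6.45 row [ 1.000e-04  2.564e-01 -2.200e-03 -6.000e-04  1.200e-03 -4.000e-04] from tcp [ 0.5105 -0.2821  0.4111] to [ 0.5103 -0.2833  0.2573][ WARN:0@0.160] global loadsave.cpp:1063 imwrite_ Unsupported depth image for selected encoder is fallbacked to CV_8U.
```

View pics/c3.png

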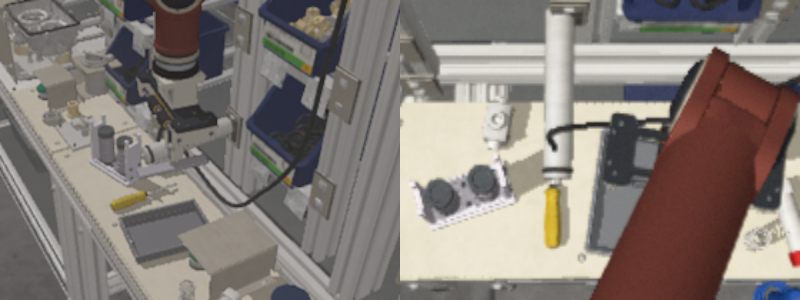

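```bash
python3 -m creep '[[[0,0.02,-0.001,0,0,0],[0,0.06,-0.002,0,0,0],[0,0.1,-0.0022,0,0,0],[0,0.14,-0.0022,0,0,0],[0,0.18,-0.0022,0,0,0],[0,0.21,-0.0022,0,0.001,0],[0,0.235,-0.0022,0,0.001,0],[0,0.25,-0.0022,0,0.001,0],[0,0.2564,-0.0022,0,0.001,0],[0,0.2564,-0.0022,0,0.001,0],[0,0.2564,-0.0022,0,0.001,0],[0,0.2564,-0.0022,0,0.001,0]]]'
python3 - <<'E'
from h import *
goal(.5103,-.2833,.047,-.155)
shot("side","side4",230,360,200,300,6)
E
```

```text
time: 7.75
tcp_pos: [0.5105, -0.2848, 0.2582]
orientation: [-1.571, -0.002, -0.156]
ft_force: [1.6, 0.2, -1.6]
gripper_width: 0.0177
t 7.75 row [-0.0009  0.0731  0.0024  0.0004 -0.0008  0.0011] from tcp [ 0.5105 -0.2848  0.2582] to [ 0.5103 -0.2833  0.2143]
```

View pics/side4.png

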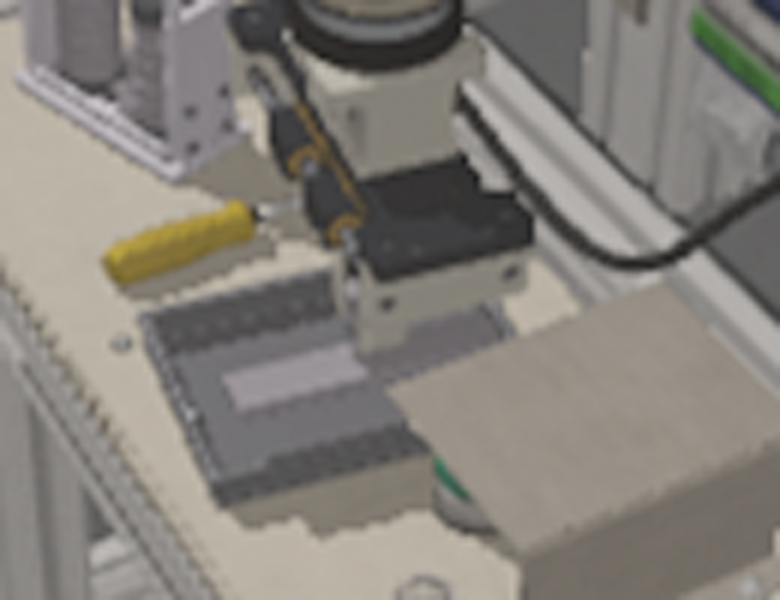

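```bash
python3 - <<'E'
from h import *
s=grab_frame("side");c,n=np.cos(-.155),np.sin(-.155)
for y in(.012,-.012):
  P=[.5105-c*.065-n*y,-.2843-n*.065+c*y,.0545]
  q=proj(s,P)[0]; print((q-[230,200])*6)
E
```

```text
[218.8199317  369.28891505]
[235.86593824 404.58025577]
```

```bash
python3 -m creep '[[[0,0.02,0.002,0,0,0],[0,0.035,0.0024,0,0,0],[0,0.05,0.0024,0,0,0],[0,0.058,0.0024,0,0,0],[0,0.063,0.0024,0,0,0],[0,0.0645,0.0024,0,0,0],[0,0.0645,0.0024,0,0,0],[0,0.0645,0.0024,0,0,0]]]'; python3 -c "
from h import *
goal(.5103,-.2833,.047,-.155)"
```

```text
time: 8.65
tcp_pos: [0.5106, -0.2833, 0.219]
orientation: [-1.571, -0.001, -0.156]
ft_force: [0.8, -0.0, -2.0]
gripper_width: 0.0174
t 8.65 row [-0.0006  0.0078 -0.0001  0.0002 -0.0008  0.0004] from tcp [ 0.5106 -0.2833  0.219 ] to [ 0.5103 -0.2833  0.2143]
```

```bash
python3 -m creep '[[[0,0.0015,0,0,0,0],[0,0.003,0,0,0,0],[0,0.0045,0,0,0,0],[0,0.0045,0,0,0,0],[0,0.0045,0,0,0,0]]]'; python3 -m creep '[[[0,0.0015,0,0,0,0],[0,0.003,0,0,0,0],[0,0.0035,0,0,0,0],[0,0.0035,0,0,0,0],[0,0.0035,0,0,0,0]]]'
```

```text
time: 9.15
tcp_pos: [0.5105, -0.2832, 0.2159]
orientation: [-1.571, 0.0, -0.156]
ft_force: [0.4, -0.9, -2.2]
gripper_width: 0.0174
time: 9.65
tcp_pos: [0.5105, -0.2833, 0.2143]
orientation: [-1.571, -0.0, -0.156]
ft_force: [-1.8, -0.2, 4.1]
gripper_width: 0.0176
```

```bash
python3 -m creep '[[[0,0.001,0,0,0,0],[0,0.001,0,0,0,0],[0,0.001,0,0,0,0],[0,0.001,0,0,0,0],[0,0.001,0,0,0,0]]]' -0.2
python3 -m creep '[[[0,-0.02,0,0,0,0],[0,-0.06,0,0,0,0],[0,-0.1,0,0,0,0],[0,-0.15,0,0,0,0],[0,-0.21,0,0,0,0],[0,-0.27,0,0,0,0],[0,-0.3,0,0,0,0],[0,-0.3,0,0,0,0],[0,-0.3,0,0,0,0]]]' 0.3
python3 - <<'E'
from h import *
c,n=np.cos(.299),np.sin(.299)
for y in(-.03,.03):
  X=(.5245-n*y,-.0045+c*y); print(np.round(X,4)); goal(*X,.19,-1.272)
shot("side","side5",210,340,180,300,5)
E
```

```text
time: 10.15
tcp_pos: [0.5105, -0.2832, 0.2131]
orientation: [-1.571, 0.0, -0.156]
ft_force: [-0.7, 0.2, 0.6]
gripper_width: 0.0372
time: 11.05
tcp_pos: [0.5101, -0.283, 0.3933]
orientation: [-1.571, 0.0, -0.156]
ft_force: [0.6, 0.1, -0.9]
gripper_width: 0.0603
[ 0.5333 -0.0332]
t 11.05 row [-2.650e-02  6.000e-02  4.173e-01  0.000e+00  7.439e-01 -1.000e-04] from tcp [ 0.5101 -0.283   0.3933] to [ 0.5333 -0.0332  0.3573]
[0.5157 0.0242]
t 11.05 row [-7.050e-02  6.000e-02  5.071e-01  0.000e+00  7.439e-01 -1.000e-04] from tcp [ 0.5101 -0.283   0.3933] to [0.5157 0.0242 0.3573]
```

View pics/side5.png

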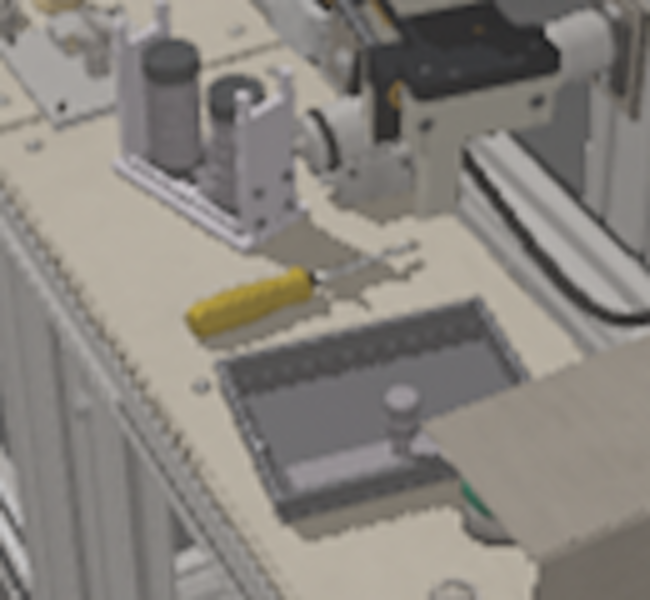

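```bash
python3 - <<'E'
from h import *
s=grab_frame("side")
for a,b in((172,54),(236,92)): print(back(s,210+a/5,180+b/5,.098).round(4))
print(back(s,210+402/5,180+395/5,.055).round(4))
goal(.46,-.13,.226,-.7)
E
```

```text
[0.5154 0.0187 0.098 ]
[ 0.5327 -0.0388  0.098 ]
[ 0.5103 -0.2858  0.055 ]
t 11.15 row [-1.220e-01 -1.900e-03  2.388e-01 -1.000e-04  3.625e-01 -2.200e-03] from tcp [ 0.51   -0.2829  0.3918] to [ 0.46   -0.13    0.3933]
```

```bash
python3 -m creep '[[[-0.04,0,0.06,0,0.09,0],[-0.08,0,0.12,0,0.18,0],[-0.11,0,0.18,0,0.27,0],[-0.122,0,0.24,0,0.36,0],[-0.11,0,0.29,0,0.45,0],[-0.08,0,0.34,0,0.54,0],[-0.05,0,0.38,0,0.63,0],[-0.03,0,0.41,0,0.72,0],[-0.0265,0,0.418,0,0.744,0],[-0.0265,0.03,0.418,0,0.744,0],[-0.0265,0.06,0.418,0,0.744,0],[-0.0265,0.06,0.418,0,0.744,0],[-0.0265,0.06,0.418,0,0.744,0],[-0.0265,0.06,0.418,0,0.744,0]]]'
python3 - <<'E'
from h import *
goal(.533,-.034,.088,-1.272)
shot("side","side6",220,330,150,250,6)
E
```

```text
time: 12.55
tcp_pos: [0.5341, -0.0332, 0.3576]
orientation: [-1.57, -0.0, -1.273]
ft_force: [-0.3, 0.4, 0.5]
gripper_width: 0.0605
t 12.55 row [ 0.0007  0.1705 -0.0022 -0.0004 -0.0004  0.0003] from tcp [ 0.5341 -0.0332  0.3576] to [ 0.533  -0.034   0.2553]
```

View pics/side6.png

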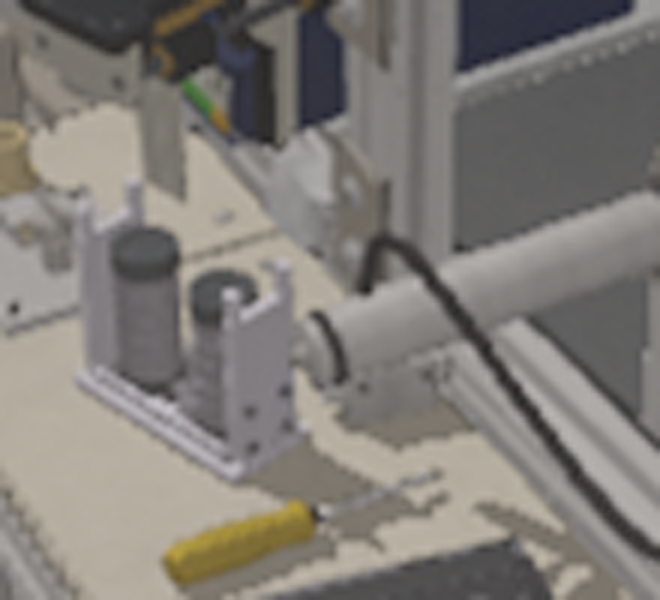

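```bash
python3 -m creep '[[[0,0.03,-0.001,0,0,0],[0,0.07,-0.002,0,0,0],[0.0007,0.11,-0.0022,0,0,0],[0.0007,0.14,-0.0022,0,0,0],[0.0007,0.16,-0.0022,0,0,0],[0.0007,0.17,-0.0022,0,0,0],[0.0007,0.17,-0.0022,0,0,0],[0.0007,0.17,-0.0022,0,0,0]]]'
python3 -m creep '[[[0,0,0,0,0,0],[0,0,0,0,0,0],[0,0,0,0,0,0],[0,0,0,0,0,0],[0,0,0,0,0,0],[0,0,0,0,0,0],[0,0,0,0,0,0]]]' -1
python3 -m creep '[[[0,-0.01,0,0,0,0],[0,-0.025,0,0,0,0],[0,-0.04,0,0,0,0],[0,-0.07,0,0,0,0],[0,-0.1,0,0,0,0],[0,-0.14,0,0,0,0],[0,-0.18,0,0,0,0],[0,-0.22,0,0,0,0],[0,-0.25,0,0,0,0],[0,-0.26,0,0,0,0],[0,-0.26,0,0,0,0],[0,-0.26,0,0,0,0]]]'
cat >> h.py <<'E'
def tr(x,y): c,n=np.cos(-.155),np.sin(-.155); return .5198+c*x-n*y,-.2483+n*x+c*y
E
python3 - <<'E'
from h import *
goal(.46,-.13,.244,-1.5); X=tr(-.002,.018); print(X); goal(*X,.244,-1.726)
E
```

```text
time: 13.4
tcp_pos: [0.5331, -0.0339, 0.256]
orientation: [-1.569, -0.001, -1.272]
ft_force: [0.5, -0.1, 0.9]
gripper_width: 0.0602
time: 14.1
tcp_pos: [0.5328, -0.0339, 0.2556]
orientation: [-1.57, -0.0, -1.272]
ft_force: [-0.2, 0.1, 5.0]
gripper_width: 0.0376
time: 15.3
tcp_pos: [0.5322, -0.0336, 0.4104]
orientation: [-1.573, 0.001, -1.272]
ft_force: [0.7, -0.1, -3.0]
gripper_width: 0.0378
t 15.3 row [ 0.1181 -0.0013 -0.1623  0.0013  0.1519 -0.0003] from tcp [ 0.5322 -0.0336  0.4104] to [ 0.46   -0.13    0.4113]
(np.float64(0.5206028187256921), np.float64(-0.2302070322474814))
t 15.3 row [ 3.074e-01 -1.500e-03 -1.150e-01  1.300e-03  3.026e-01 -2.000e-04] from tcp [ 0.5322 -0.0336  0.4104] to [ 0.5206 -0.2302  0.4113]
```

```bash
python3 -m creep '[[[0.02,-0.001,-0.03,0,0.03,0],[0.05,-0.001,-0.07,0,0.06,0],[0.08,-0.001,-0.11,0,0.09,0],[0.118,-0.001,-0.16,0,0.15,0],[0.16,-0.001,-0.18,0,0.19,0],[0.2,-0.001,-0.18,0,0.23,0],[0.24,-0.001,-0.17,0,0.27,0],[0.275,-0.001,-0.145,0,0.3,0],[0.3,-0.001,-0.12,0,0.3026,0],[0.3074,-0.0015,-0.115,0,0.3026,0],[0.3074,-0.0015,-0.115,0,0.3026,0],[0.3074,-0.0015,-0.115,0,0.3026,0],[0.3074,-0.0015,-0.115,0,0.3026,0]]]'
python3 - <<'E'
from h import *
X=tr(-.002,.018); goal(*X,.092,-1.726)
E
```

```text
time: 16.6
tcp_pos: [0.5202, -0.2298, 0.4119]
orientation: [-1.572, 0.001, -1.726]
ft_force: [-0.3, -0.2, -2.7]
gripper_width: 0.0372
t 16.6 row [ 0.0008  0.2544  0.0011  0.0009  0.     -0.0005] from tcp [ 0.5202 -0.2298  0.4119] to [ 0.5206 -0.2302  0.2593]
```

```bash
python3 -m creep '[[[0,0.02,0.001,0,0,0],[0,0.06,0.001,0,0,0],[0.0008,0.1,0.001,0,0,0],[0.0008,0.14,0.001,0,0,0],[0.0008,0.18,0.001,0,0,0],[0.0008,0.21,0.001,0,0,0],[0.0008,0.235,0.001,0,0,0],[0.0008,0.25,0.001,0,0,0],[0.0008,0.2544,0.001,0,0,0],[0.0008,0.2544,0.001,0,0,0],[0.0008,0.2544,0.001,0,0,0],[0.0008,0.2544,0.001,0,0,0]]]'
python3 - <<'E'
from h import *
shot("side","side7",210,340,180,300,5); goal(*tr(-.002,.018),.085,-1.726)
E
```

```text
time: 17.8
tcp_pos: [0.5217, -0.2311, 0.2603]
orientation: [-1.569, -0.0, -1.726]
ft_force: [-0.0, -0.8, -2.3]
gripper_width: 0.038
t 17.85 row [-0.0011  0.0132 -0.0021 -0.001  -0.0001  0.0003] from tcp [ 0.5217 -0.2311  0.2602] to [ 0.5206 -0.2302  0.2523]
```

View pics/side7.png

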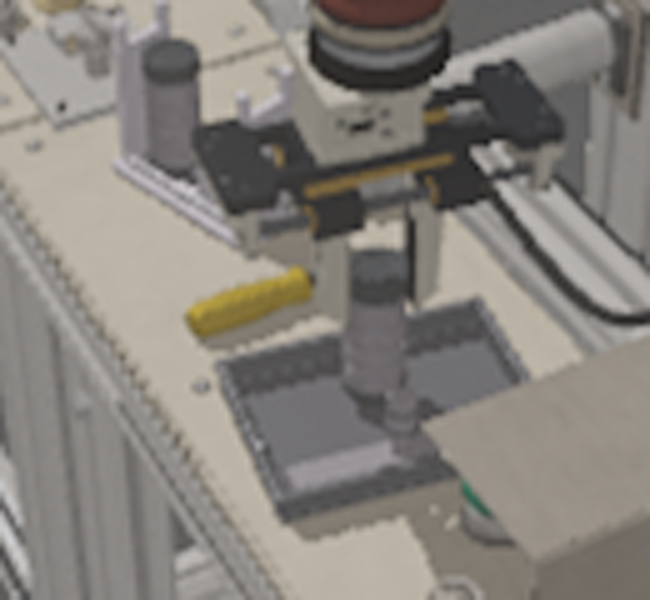

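```bash
python3 -m creep '[[[0,0.004,-0.001,0,0,0],[-0.001,0.008,-0.002,0,0,0],[-0.001,0.011,-0.002,0,0,0],[-0.001,0.012,-0.002,0,0,0],[-0.001,0.012,-0.002,0,0,0]]]'; python3 -m creep '[[[0,0.0012,0,0,0,0],[0,0.0025,0,0,0,0],[0,0.0035,0,0,0,0],[0,0.0035,0,0,0,0]]]'
```

```text
time: 18.35
tcp_pos: [0.5204, -0.2302, 0.2521]
orientation: [-1.571, 0.0, -1.726]
ft_force: [-0.6, -0.0, -2.0]
gripper_width: 0.0377
time: 18.75
tcp_pos: [0.5204, -0.2303, 0.2506]
orientation: [-1.571, 0.0, -1.726]
ft_force: [-1.7, 0.2, 1.0]
gripper_width: 0.0375
```

```bash
python3 -m creep '[[[0,0.0012,0,0,0,0],[0,0.0012,0,0,0,0],[0,0.0012,0,0,0,0]]]'; python3 -m creep '[[[0,0,0,0,0,0],[0,0,0,0,0,0],[0,0,0,0,0,0],[0,0,0,0,0,0],[0,0,0,0,0,0]]]' 0.25
python3 -m creep '[[[0,-0.02,0,0,0,0],[0,-0.06,0,0,0,0],[0,-0.1,0,0,0,0],[0,-0.15,0,0,0,0],[0,-0.2,0,0,0,0],[0,-0.23,0,0,0,0],[0,-0.23,0,0,0,0],[0,-0.23,0,0,0,0]]]' 
python3 - <<'E'
from h import *
goal(.46,-.13,.221,-1.5); goal(.5155,.0235,.221,-1.272); goal(.5155,.0235,.088,-1.272)
E
```

```text
time: 19.05
tcp_pos: [0.5203, -0.2303, 0.2506]
orientation: [-1.57, 0.0, -1.726]
ft_force: [-2.2, 0.4, 8.0]
gripper_width: 0.0378
time: 19.55
tcp_pos: [0.5205, -0.2302, 0.2494]
orientation: [-1.571, -0.0, -1.726]
ft_force: [-0.4, -0.5, 0.5]
gripper_width: 0.0579
time: 20.35
tcp_pos: [0.5201, -0.23, 0.3876]
orientation: [-1.571, 0.0, -1.726]
ft_force: [0.3, 0.4, 0.4]
gripper_width: 0.0581
t 20.35 row [-1.492e-01 -1.200e-03 -1.248e-01 -2.000e-04 -1.508e-01 -1.000e-04] from tcp [ 0.5201 -0.23    0.3876] to [ 0.46   -0.13    0.3883]
t 20.35 row [-4.162e-01 -1.100e-03 -7.300e-02 -2.000e-04 -3.028e-01 -1.000e-04] from tcp [ 0.5201 -0.23    0.3876] to [0.5155 0.0235 0.3883]
t 20.35 row [-4.162e-01  2.206e-01 -7.310e-02 -2.000e-04 -3.028e-01 -1.000e-04] from tcp [ 0.5201 -0.23    0.3876] to [0.5155 0.0235 0.2553]
```

```bash
python3 -m creep '[[[-0.04,0,-0.035,0,-0.04,0],[-0.09,0,-0.08,0,-0.09,0],[-0.149,0,-0.125,0,-0.15,0],[-0.21,0,-0.12,0,-0.19,0],[-0.27,0,-0.11,0,-0.23,0],[-0.33,0,-0.1,0,-0.27,0],[-0.38,0,-0.085,0,-0.3,0],[-0.41,0,-0.075,0,-0.3028,0],[-0.4162,0,-0.073,0,-0.3028,0],[-0.4162,0,-0.073,0,-0.3028,0],[-0.4162,0.04,-0.073,0,-0.3028,0],[-0.4162,0.09,-0.073,0,-0.3028,0],[-0.4162,0.14,-0.073,0,-0.3028,0],[-0.4162,0.18,-0.073,0,-0.3028,0],[-0.4162,0.21,-0.073,0,-0.3028,0],[-0.4162,0.2206,-0.073,0,-0.3028,0],[-0.4162,0.2206,-0.073,0,-0.3028,0],[-0.4162,0.2206,-0.073,0,-0.3028,0]]]'
python3 -m creep '[[[0,0,0,0,0,0],[0,0,0,0,0,0],[0,0,0,0,0,0],[0,0,0,0,0,0],[0,0,0,0,0,0],[0,0,0,0,0,0],[0,0,0,0,0,0]]]' -1
```

```text
time: 22.15
tcp_pos: [0.516, 0.0223, 0.2559]
orientation: [-1.57, -0.001, -1.274]
ft_force: [-0.0, -0.5, 0.2]
gripper_width: 0.0581
time: 22.85
tcp_pos: [0.5158, 0.0233, 0.2556]
orientation: [-1.57, -0.0, -1.272]
ft_force: [-2.1, -1.2, 4.8]
gripper_width: 0.0374
```

```bash
python3 -m creep '[[[0,-0.01,0,0,0,0],[0,-0.025,0,0,0,0],[0,-0.04,0,0,0,0],[0,-0.07,0,0,0,0],[0,-0.1,0,0,0,0],[0,-0.14,0,0,0,0],[0,-0.18,0,0,0,0],[0,-0.22,0,0,0,0],[0,-0.25,0,0,0,0],[0,-0.26,0,0,0,0],[0,-0.26,0,0,0,0],[0,-0.26,0,0,0,0]]]'
python3 - <<'E'
from h import *
goal(.455,-.13,.244,-.6); X=tr(-.054,.018); print(X); goal(*X,.244,.2); goal(*X,.092,.2)
E
```

```text
time: 24.05
tcp_pos: [0.5153, 0.0234, 0.4103]
orientation: [-1.573, 0.0, -1.272]
ft_force: [-0.6, 0.5, -2.1]
gripper_width: 0.0377
t 24.05 row [ 0.2148 -0.0015 -0.1714  0.0011 -0.4479 -0.0007] from tcp [0.5153 0.0234 0.4103] to [ 0.455  -0.13    0.4113]
(np.float64(0.46922621912543167), np.float64(-0.22217926708434194))
t 24.05 row [ 3.686e-01 -1.500e-03 -1.940e-01  8.000e-04 -9.812e-01 -1.200e-03] from tcp [0.5153 0.0234 0.4103] to [ 0.4692 -0.2222  0.4113]
t 24.05 row [ 3.687e-01  2.518e-01 -1.936e-01  8.000e-04 -9.812e-01 -1.200e-03] from tcp [0.5153 0.0234 0.4103] to [ 0.4692 -0.2222  0.2593]
```

```bash
python3 -m creep '[[[0.02,-0.001,-0.02,0,-0.07,0],[0.05,-0.001,-0.05,0,-0.15,0],[0.09,-0.001,-0.09,0,-0.23,0],[0.13,-0.001,-0.13,0,-0.32,0],[0.17,-0.001,-0.16,0,-0.41,0],[0.215,-0.0015,-0.172,0,-0.5,0],[0.255,-0.0015,-0.18,0,-0.59,0],[0.29,-0.0015,-0.19,0,-0.68,0],[0.32,-0.0015,-0.194,0,-0.77,0],[0.345,-0.0015,-0.194,0,-0.86,0],[0.36,-0.0015,-0.194,0,-0.94,0],[0.3686,-0.0015,-0.194,0,-0.9812,0],[0.3686,-0.0015,-0.194,0,-0.9812,0],[0.3686,-0.0015,-0.194,0,-0.9812,0],[0.3686,-0.0015,-0.194,0,-0.9812,0]]]'
python3 - <<'E'
from h import *
print(monitor.state()["q"].round(2))
X=tr(-.054,.018); goal(*X,.092,.2)
E
```

```text
time: 25.55
tcp_pos: [0.4696, -0.2217, 0.4115]
orientation: [-1.57, 0.001, 0.2]
ft_force: [1.2, 0.2, -2.4]
gripper_width: 0.0371
[ 0.36  0.41  0.05  1.79 -0.02  0.95  2.19]
t 25.55 row [-4.000e-04  2.536e-01 -9.000e-04 -7.000e-04 -2.000e-04 -7.000e-04] from tcp [ 0.4696 -0.2217  0.4115] to [ 0.4692 -0.2222  0.2593]
```

```bash
python3 -m creep '[[[0,0.02,-0.001,0,0,0],[0,0.06,-0.001,0,0,0],[0,0.1,-0.001,0,0,0],[0,0.14,-0.001,0,0,0],[0,0.17,-0.001,0,0,0],[0,0.195,-0.001,0,0,0],[0,0.215,-0.001,0,0,0],[0,0.235,-0.001,0,0,0],[0,0.25,-0.001,0,0,0],[0,0.2536,-0.001,0,0,0],[0,0.2536,-0.001,0,0,0],[0,0.2536,-0.001,0,0,0]]]'
python3 - <<'E'
from h import *
shot("side","side8",210,340,180,300,5); goal(*tr(-.054,.018),.0835,.2)
E
```

```text
time: 26.75
tcp_pos: [0.47, -0.223, 0.2603]
orientation: [-1.572, -0.001, 0.2]
ft_force: [0.1, -0.5, -1.5]
gripper_width: 0.0377
t 26.8 row [-0.001   0.0161  0.0017  0.0006 -0.0001  0.0007] from tcp [ 0.47   -0.223   0.2604] to [ 0.4692 -0.2222  0.2508]
```

View pics/side8.png

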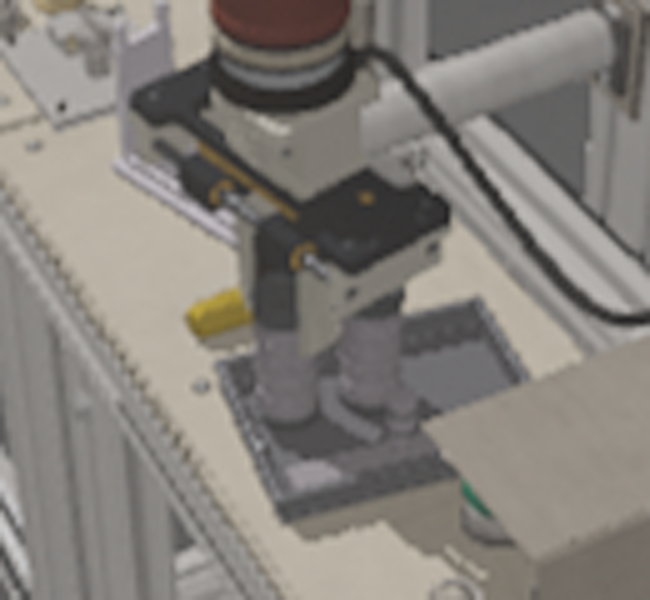

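```bash
python3 -m creep '[[[0,0.005,0.001,0,0,0],[-0.001,0.01,0.0017,0,0,0],[-0.001,0.014,0.0017,0,0,0],[-0.001,0.0155,0.0017,0,0,0],[-0.001,0.016,0.0017,0,0,0],[-0.001,0.016,0.0017,0,0,0]]]'; python3 -m creep '[[[0,0.0008,0,0,0,0],[0,0.0015,0,0,0,0],[0,0.0015,0,0,0,0],[0,0.0015,0,0,0,0]]]'
```

```text
time: 27.4
tcp_pos: [0.4689, -0.2219, 0.2506]
orientation: [-1.571, 0.0, 0.2]
ft_force: [-1.2, 1.2, 3.2]
gripper_width: 0.0378
time: 27.8
tcp_pos: [0.469, -0.2221, 0.2504]
orientation: [-1.571, -0.0, 0.2]
ft_force: [-1.7, 1.4, 9.9]
gripper_width: 0.0375
```

```bash
python3 -m creep '[[[0,0,0,0,0,0],[0,0,0,0,0,0],[0,0,0,0,0,0],[0,0,0,0,0,0]]]' 0.05
python3 -m creep '[[[0,-0.02,0,0,0,0],[0,-0.05,0,0,0,0],[0,-0.1,0,0,0,0],[0,-0.16,0,0,0,0],[0,-0.22,0,0,0,0],[0,-0.28,0,0,0,0],[-0.07,-0.32,0,0,0,0],[-0.14,-0.34,0.04,0,0,0],[-0.14,-0.34,0.12,0,0,0],[-0.14,-0.34,0.2,0,0,0],[-0.14,-0.34,0.28,0,0,0],[-0.14,-0.34,0.36,0,0,0],[-0.14,-0.34,0.42,0,0,0],[-0.14,-0.34,0.42,0,0,0],[-0.14,-0.34,0.42,0,0,0]]]'
python3 - <<'E'
from h import *
a=grab_frame("side")["image"][180:300,210:340,::-1];b=grab_frame("top")["image"][150:250,190:350,::-1]
cv2.imwrite("pics/fin.png",cv2.hconcat([cv2.resize(a,(380,350),interpolation=2),cv2.resize(b,(420,350),interpolation=2)]))
E
```

```text
time: 28.2
tcp_pos: [0.469, -0.222, 0.2491]
orientation: [-1.571, 0.0, 0.2]
ft_force: [-0.5, 0.2, 0.6]
gripper_width: 0.0487
time: 29.7
tcp_pos: [0.3364, 0.0085, 0.454]
orientation: [-1.572, -0.001, 0.202]
ft_force: [-0.7, -0.4, -0.8]
gripper_width: 0.049
```

View pics/fin.png

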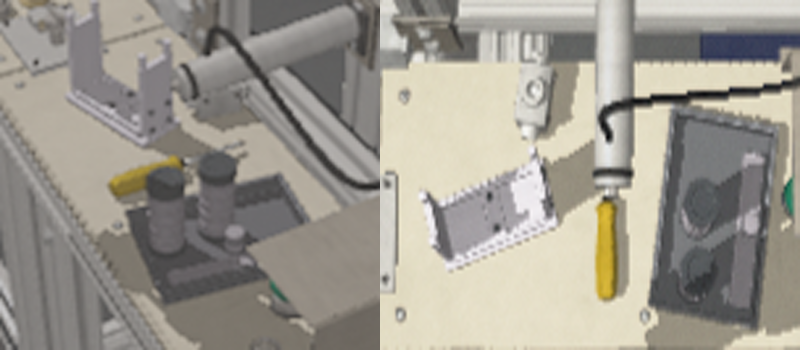

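The picture shows both cartridges upright in the tray at (700,205) and (697,268). The bar lies flat beside them along (745,160–300), the rack is empty and the gripper is clear.

```bash
python3 -c "
from h import *
print(abs(monitor.state()['joint_velocities']).max()); print(r.hand_in())"
```

```text
0.012862604595490728
the job is handed in; nothing more can be done
None
```

I handed the job in at about 30 s of the 66 s limit. It returned no verdict.

**What I did:** I lifted the bar out by its grip and laid it flat along the tray's right-hand side. I then moved both cartridges upright into the tray beside it, carrying everything past the front of the tube and away from the hanging cable. Each piece was lowered until light floor contact (readings of 4 to 10 N) before I opened the fingers.

**Last checks:**
- The final top and side pictures show the rack empty, the bar flat in the tray and both cartridges standing apart from it. The gripper was clear and the arm almost still.
- The screwdriver and the valve look unmoved. The other bystanders were not in the final pictures, but no planned path came near them.
- The height at floor contact matched the expected value within about 1 mm for all three pieces.
- I did not measure final tilt angles; I judged "upright" and "level" from the pictures.

**One disagreement:** positions read from the side camera alone came out about 3 to 5 mm too far in −y compared with the two-camera fit. I used the fit, and all three grasps closed on their parts without any large side force.

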